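# Seat the check standard in the bench reader and close the keeper

### The arm

A 6-joint arm with a two-finger parallel gripper is mounted at the origin on a cart in front of the work surface, level with it; the furniture and walls round the work are solid. World frame = base frame: x ahead of the robot, y to its left, z up, the work surface at z = 0. Lengths are in m, angles in rad, forces in N, time in s.
With the tool pointing down it reaches from about 0.35 to 0.975 m from the base axis. Payload 4.9 kg.
Tool frame: the origin (TCP) lies at the very end of the fingers, on their centre line; the grasp point (between the pads) lies 19 mm behind it; y points along the fingers, z is the direction in which the jaws open and shut, and the axes are right-handed (so a half turn about y gives the same grasp; the last joint's range is limited). The gripper opens to 85 mm and grips with 20 to 120 N. Pads are 22 mm wide; open, the fingers measure 114 mm over their backs; the gripper's body (76 mm by 85 mm) begins 54 mm behind the grasp point. The pads swing forward as they close: fully open they stand 13 mm farther back than shut.
Start: joints at [-1.231, 0.053, 1.613, -0, 1.476, -0.119], TCP at [0.277, -0.56, 0.231] pointing down, gripper open.
Joint ranges: [-3.01, 3.01], [-1.01, 2.22], [0.06, 2.58], [-1.02, 4.17], [0.09, 2.62], [-3.14, 3.14]. Speed limits (rad/s): [2.57, 2.57, 3.14, 3.14, 3.14, 3.14].

### API

Orientations are given as a rotation vector (axis times angle).
In Python, from station import monitor, viewer, ticket gives the robot as it stands.
- The arm moves only by the tool servo_tool, never from a script. Its argument "commands" is one flat list of numbers, 7 for each row, row after row: the turn, a rotation vector about the tool's x, y, z in rad, then the shift along the tool's x, y, z in cm, then the opening, from 0 (shut) to 1 (fully open). In form: [rx, ry, rz, dx, dy, dz, claw, rx, ry, rz, dx, dy, dz, claw, ...]. A call has 1 to 20 rows; each row shifts and turns the pose as measured when the row begins, along the tool's axes as they then stand; what a row does not reach is not made up. A row lasts 1/10 s, in which the tool goes at most 50 mm and 8.59 degrees, less where a joint would pass 70% of its speed; a pose out of reach is approached as far as the arm can. A call is refused whole if a number of a shift passes 5 or a number of a turn 0.15, either way. A call with a gripper value outside its range is refused whole. The fingers move at their own pace and stop on an object; "grip_force" is the grip in N (left out, the last holds). Time passes only in rows, so rows that do not move let the fingers close. It gives the time, the measured TCP pose, the force and the opening at its end, in the units of the state.
- monitor.get_obs(): the state, without advancing time (a new reading comes with each control period).
- viewer.get_image(name): name is "side" or "top"; returns a dict with "frame" (480x640x3 uint8, red, green, blue), "depth" (480x640 float32, m along the optical axis (not along the pixel's ray), 0 where there is no reading), "camera_matrix" (3x3 intrinsics, pixels), "dist_coeffs" ([k1, k2, p1, p2, k3] as OpenCV has them; the pictures are not rectified), "cam_to_world" (4x4, takes a point from camera to world coordinates). Camera axes: x right, y down, z forward; pixel columns grow to the right and rows downward; lengths in m; the calibration is good to about 2 mm. A picture is of the moment at which its call begins.
- ticket.finish_job(): hands the job in, once; it reports no verdict.
The state is a dict: "t": time; "q": joint angles; "dq": joint speeds; "effort": joint torques, N m; "tool_pos": TCP position; "tool_rot": TCP orientation; "contact_force": force on the tool from outside, world axes, zero at the start; "wrist_torque": the same for the moment, N m; "opening": finger opening in m.
Only numpy, scipy, OpenCV 4.12 (cv2) and the standard library are available. Lean on these libraries where they do the work, as an engineer would, in place of code of your own. Each camera call takes 0.05 s, during which the arm holds its last target.

### The job

Make the bench reader ready for its daily check: with the fingertips, gently push the steel-rimmed amber glass disc across the reader's deck until it drops into the round seat and lies flat in it, then push the keeper arm by its black post round to its stop so that it lies over the disc. The glass must stay clean and unchipped, so never pinch the disc, pick it up or push it off the deck. Leave the sample cup on the reader and the vials, beaker and dropper bottle where they stand.

Things in the scene. Friction and masses are not known exactly. Their poses are not given: they have to be found in the camera images.
- standard_disc: The check standard: amber glass in a plain steel rim, a flat disc 46 mm in diameter and 8 mm thick, 40 to 85 g, loose. It starts flat on the front part of the reader's deck, nearer the robot than the seat. Origin at the centre of its underside, z up. Two more discs (blue, green) lie in a black case on the table and are not used.
- seat (a point): Centre of the floor of the round seat in the reader's deck; x points to the reader's rear, y to its left, z up. The seat is 49 mm in diameter, 8 mm deep, with a 1 mm chamfer; its floor is 44 mm above the table (z = 0), and a seated disc is flush with the deck. A disc pushed over the edge tips in and drops by itself.
- reader: The reader: a fixed white box, 290 mm (x) by 210 mm (y), its level steel deck 52 mm above the table; origin at table level straight below the seat, axes as the seat's. White lips 5 mm high along the deck's left and right edges (y = +-101 mm); the front edge (x = -145 mm) is open. A sloping console up to 34 mm above the deck covers x over 95 mm, y from -103 to +47 mm.
- keeper (a joint): Angle of the keeper arm: 0 = open, arm pointing to the seat's +y (left); closes anticlockwise seen from above to the stop at 1.571, arm pointing to -x, its white pad over the seat. Starts at 0.1 to 0.5. Light friction (0.5 N at the post), stays where left. The pad (26 mm across, 57 mm from the pivot) passes 2 mm above the deck: a disc not down in the seat blocks it.
- keeper_post (a point): The upright black finger post on the keeper's free end, 15 mm in diameter, its centre line 95 mm from the pivot; this point is on its axis 21 mm above the deck, the post's top 37 mm above the deck, the arm (14 mm wide) runs 5 to 10 mm above the deck. It moves with the keeper.
- keeper_pivot (a point): The keeper's upright pivot axis, 57 mm behind the seat's centre (+x of the seat frame), 3 mm above the deck; the steel pivot cap is 20 mm in diameter and ends 21 mm above the deck. Axes as the seat's.
- sample_cup: Bystander: steel sample cup, 52 mm in diameter, 37 mm high, standing on the deck's rear right, about 55 mm behind and 70 mm right of the seat. Origin at the centre of its underside.
- vial_a: Bystander: white-capped glass vial, 28 mm in diameter, 60 mm high, on the table to the left of the reader. Origin at the centre of its underside.
- vial_b: Bystander: black-capped glass vial, 28 mm in diameter, 60 mm high, on the table to the left of the reader. Origin at the centre of its underside.
- beaker: Bystander: small beaker, 50 mm in diameter, 59 mm high, on the table far right. Origin at the centre of its underside.
- dropper_bottle: Bystander: brown dropper bottle, 34 mm in diameter, 102 mm high, on the table at the left. Origin at the centre of its underside.
Not all that is in view belongs to the job. There is more than one size of the standard_disc; the job needs the smallest.

How it is judged:
By the outcome, as a careful person would: the job done as asked, in the order asked, and still so for the second after the job is handed in, with the robot touching nothing.
It also fails if it takes over 45 s, if anything falls off the work surface, if the arm or the gripper's body presses on something with over 40 N, if the wrist force passes 120 N, or if a joint passes its speed limit or range.

## Working session

There is one attempt and no reset: what is moved stays moved. The work goes in short steps, Python scripts to look and compute and a tool call to move; the robot and the scene stay as the last step left them, time stands still between calls to the robot, and variables do not carry over. Pictures are saved under pics/ and viewed, and the job is handed in when it is done.

Besides the shell and the picture viewer there is one more tool, called after "Call:" as a command line: name --argument value ..., lists and objects as JSON in quotes. servo_tool: Moves the arm, as the interface text tells. Its arguments: {"type":"object","properties":{"commands":{"type":"array","items":{"type":"number"}},"grip_force":{"type":"number"}},"required":["commands"]}

```bash
ls; mkdir -p pics; cat > h.py <<'E'
import numpy as np, cv2
from station import monitor, viewer, ticket
def img(n):
    return viewer.get_image(n)
def ray(d,uv):
    p=cv2.undistortPoints(np.array(uv,float).reshape(-1,1,2),np.array(d['camera_matrix']),np.array(d['dist_coeffs'])).reshape(-1,2)
    T=np.array(d['cam_to_world']); r=np.c_[p,np.ones(len(p))]@T[:3,:3].T
    return T[:3,3],r
def plane(d,uv,z):
    o,r=ray(d,uv); return o+r*((z-o[2])/r[:,2])[:,None]
def proj(d,P):
    T=np.linalg.inv(np.array(d['cam_to_world'])); 
    rv=cv2.Rodrigues(T[:3,:3])[0]
    return cv2.projectPoints(np.array(P,float).reshape(-1,1,3),rv,T[:3,3],np.array(d['camera_matrix']),np.array(d['dist_coeffs']))[0].reshape(-1,2)
def save(d,name): cv2.imwrite('pics/'+name,cv2.cvtColor(d['frame'],cv2.COLOR_RGB2BGR))
E
python3 - <<'E'
from h import *
import pickle
o=monitor.get_obs();print(o)
for n in('top','side'):
    d=img(n);save(d,n+'0.png');pickle.dump(d,open(n+'0.pkl','wb'));print(np.array(d['cam_to_world']).round(3),d['camera_matrix'],d['dist_coeffs'])
E
```

```text
pics
{'t': 0.0, 'q': array([-1.23098792e+00,  5.33799464e-02,  1.61430477e+00, -4.15038565e-05,
        1.47599017e+00, -1.19017588e-01]), 'dq': array([-0.00089069,  0.00160951, -0.00217999, -0.00043813,  0.00074157,
        0.00066819]), 'effort': array([-6.62295806e-04, -3.93677294e+01, -3.70177567e+01, -1.57282907e-04,
        7.17664356e-03,  7.53008749e-06]), 'tool_pos': array([ 0.27657967, -0.55977311,  0.23004227]), 'tool_rot': array([-0.45950643,  1.96860118, -1.96443105]), 'contact_force': array([ 0.23487197, -0.21833643,  1.34608878]), 'wrist_torque': array([ 0.03886246, -0.01528782,  0.01986074]), 'opening': 0.08542202571706699}
[[-0.019 -0.981  0.195  0.352]
 [-1.     0.016 -0.018 -0.015]
 [ 0.015 -0.195 -0.981  1.112]
 [ 0.     0.     0.     1.   ]] [[497.71619589   0.         322.70074143]
 [  0.         497.71619589 241.16416209]
 [  0.           0.           1.        ]] [-0.07354284  0.          0.          0.          0.        ]
[[-0.97  -0.147  0.194  0.291]
 [-0.244  0.575 -0.781  0.945]
 [ 0.003 -0.805 -0.594  0.825]
 [ 0.     0.     0.     1.   ]] [[617.43878453   0.         312.60306041]
 [  0.         617.43878453 245.89121426]
 [  0.           0.           1.        ]] [-0.0085367  0.         0.         0.         0.       ]
```

View pics/top0.png

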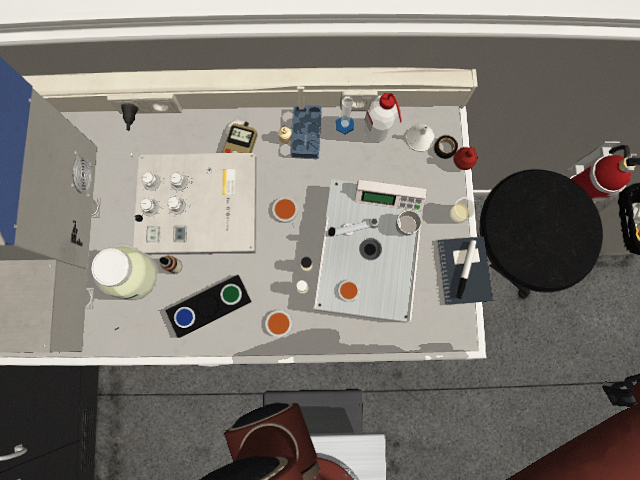

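View pics/side0.png

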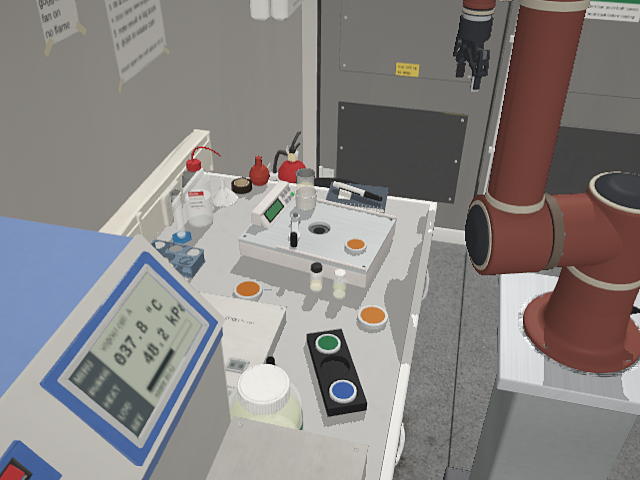

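The top view shows three amber discs, at (285,209), (279,323) and (348,290). Only (348,290) lies on the reader's deck, and it looks the smallest, so it fits the description. The seat is at about (370,249), the keeper pivot near (375,222) and the post near (332,231). Next I'll measure these and confirm the disc in a crop.

```bash
cat > m.py <<'E'
from h import *
def masks(d):
    return cv2.cvtColor(d['frame'],cv2.COLOR_RGB2HSV)
def blob(m,minA=30):
    n,l,s,c=cv2.connectedComponentsWithStats(m.astype(np.uint8));
    return [(tuple(c[i].round(1)),int(s[i,4]),s[i,:4].tolist(),l==i) for i in range(1,n) if s[i,4]>=minA]
E
python3 - <<'E'
from m import *
import pickle
for n in('top','side'):
    d=pickle.load(open(n+'0.pkl','rb'));H=masks(d)
    am=(H[...,0]>5)&(H[...,0]<17)&(H[...,1]>150)&(H[...,2]>120)
    for c,a,b,m in blob(am,60):
        z=d['depth'][m]; print(n,'amber',c,a,b)
        for zz in(.008,.060):
            cs=cv2.findContours(m.astype(np.uint8),0,1)[0][0]
            P=plane(d,cs.reshape(-1,2),zz)[:,:2];(x,y),r=cv2.minEnclosingCircle(P.astype(np.float32))
            print('   z',zz,round(x,4),round(y,4),'diam',round(2*r,4))
    g=d['frame'].max(2)
    x0,x1,y0,y1=(310,435,170,330) if n=='top' else (235,400,170,290)
    k=np.zeros_like(g);k[y0:y1,x0:x1]=1
    for c,a,b,m in blob((g<75)&(k>0),15): print(n,'dark',c,a,b)
    cr=cv2.cvtColor(d['frame'][y0:y1,x0:x1],cv2.COLOR_RGB2BGR)
    f=600/(y1-y0) if n=='top' else 4.8
    cv2.imwrite(f'pics/{n}crop.png',cv2.resize(cr,None,fx=min(f,3.7),fy=min(f,3.7),interpolation=cv2.INTER_CUBIC))
E
```

```text
top amber (np.float64(284.7), np.float64(208.6)) 307 [275, 199, 20, 20]
   z 0.008 0.6493 0.0498 diam 0.0462
   z 0.06 0.6353 0.0467 diam 0.044
top amber (np.float64(348.5), np.float64(290.2)) 217 [341, 282, 16, 17]
   z 0.008 0.4598 -0.0912 diam 0.037
   z 0.06 0.4547 -0.0876 diam 0.0353
top amber (np.float64(278.2), np.float64(323.2)) 344 [268, 313, 21, 21]
   z 0.008 0.3898 0.0649 diam 0.0459
   z 0.06 0.3881 0.0612 diam 0.0438
top dark (np.float64(378.0), np.float64(196.7)) 141 [361, 191, 35, 14]
top dark (np.float64(331.1), np.float64(231.4)) 51 [328, 227, 7, 9]
top dark (np.float64(370.3), np.float64(248.9)) 269 [360, 239, 21, 20]
side amber (np.float64(355.4), np.float64(243.8)) 117 [348, 240, 16, 9]
   z 0.008 0.4677 -0.1612 diam 0.0356
   z 0.06 0.4564 -0.0908 diam 0.0334
side amber (np.float64(247.6), np.float64(288.4)) 248 [237, 282, 23, 14]
   z 0.008 0.6508 0.0449 diam 0.0457
   z 0.06 0.6279 0.1022 diam 0.0428
side amber (np.float64(372.4), np.float64(314.8)) 293 [361, 307, 24, 16]
   z 0.008 0.3917 0.06 diam 0.0459
   z 0.06 0.3853 0.1163 diam 0.043
side dark (np.float64(365.0), np.float64(178.9)) 1232 [314, 170, 86, 27]
side dark (np.float64(243.7), np.float64(188.3)) 130 [235, 179, 17, 15]
side dark (np.float64(335.6), np.float64(191.5)) 19 [332, 190, 7, 5]
side dark (np.float64(371.1), np.float64(196.1)) 105 [357, 191, 25, 10]
side dark (np.float64(366.3), np.float64(201.8)) 56 [351, 195, 29, 12]
side dark (np.float64(273.1), np.float64(210.1)) 57 [264, 198, 20, 24]
side dark (np.float64(318.9), np.float64(230.3)) 60 [314, 227, 11, 7]
side dark (np.float64(293.3), np.float64(239.2)) 89 [290, 232, 7, 15]
side dark (np.float64(316.0), np.float64(267.4)) 92 [311, 263, 11, 10]
```

View pics/topcrop.png

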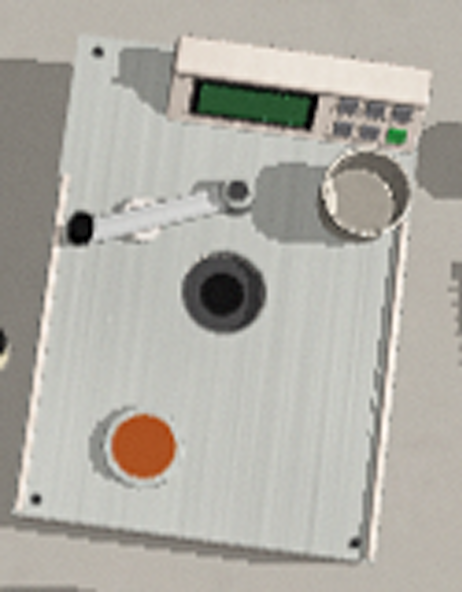

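View pics/sidecrop.png

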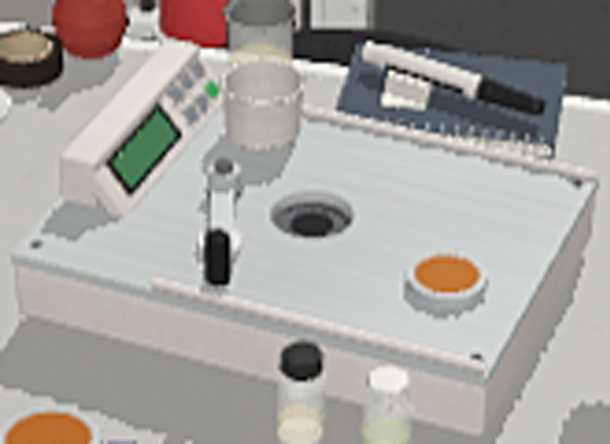

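The crop confirms it: the amber disc on the deck has a glass diameter of 35 mm, against 44–46 mm for the other two. Now the seat, pivot, post and yaw.

```bash
python3 - <<'E'
from m import *
import pickle
d=pickle.load(open('top0.pkl','rb'));s=pickle.load(open('side0.pkl','rb'))
tc=lambda u,v:(310+(u+.5)/3.7-.5,170+(v+.5)/3.7-.5)
sc=lambda u,v:(235+(u+.5)/3.7-.5,170+(v+.5)/3.7-.5)
for nm,t,si,z in [('seatrim',tc(224,292),sc(312,216),.052),('hole',tc(221,294),sc(312,224),.044),('pivot',tc(237,192),sc(222,167),.073),('post',tc(80,228),sc(217,238),.089),
  ('scrFL',tc(35,499),sc(476,357),.052),('scrFR',tc(355,543),sc(577,183),.052),('scrRL',tc(98,51),sc(36,244),.052),('disc',(348.5,290.2),(355.4,243.8),.060),('cup',tc(364,190),sc(263,87),.089)]:
    print(nm,plane(d,[t],z)[0].round(4),plane(s,[si],z)[0].round(4))
# seat rim contour, top
g=d['frame'].max(2);m=np.zeros_like(g);m[235:266,355:387]=g[235:266,355:387]<150
for c,a,b,mm in blob(m,100):
    cs=cv2.findContours(mm.astype(np.uint8),0,1)[0][0].reshape(-1,2)
    P=plane(d,cs,.052)[:,:2].astype(np.float32);print(c,a,b,cv2.minEnclosingCircle(P),plane(d,[c],.052),plane(d,[c],.048))
E
```

```text
seatrim [ 0.5448 -0.1377  0.052 ] [ 0.5466 -0.1386  0.052 ]
hole [ 0.5451 -0.1368  0.044 ] [ 0.5473 -0.1417  0.044 ]
pivot [ 0.5999 -0.1451  0.073 ] [ 0.6036 -0.1455  0.073 ]
post [ 0.5764 -0.0527  0.089 ] [ 0.5806 -0.0527  0.089 ]
scrFL [ 0.4261 -0.0248  0.052 ] [ 0.4282 -0.0299  0.052 ]
scrFR [ 0.3974 -0.2077  0.052 ] [ 0.3994 -0.2126  0.052 ]
scrRL [ 0.6934 -0.0674  0.052 ] [ 0.6956 -0.0709  0.052 ]
disc [ 0.4545 -0.0875  0.06  ] [ 0.4564 -0.09    0.06  ]
cup [ 0.5962 -0.2163  0.089 ] [ 0.5962 -0.214   0.089 ]
(np.float64(370.1), np.float64(248.6)) 402 [359, 238, 23, 22] ((0.5448617339134216, -0.13766326010227203), 0.025043703615665436) [[ 0.54471615 -0.13753352  0.052     ]] [[ 0.54544399 -0.13799558  0.048     ]]
```

```bash
cat > w.py <<'E'
from h import *
from scipy.spatial.transform import Rotation as R
seat=np.array([.546,-.1385]);disc=np.array([.4555,-.089]);piv=np.array([.602,-.146]);post=np.array([.5785,-.0527])
u=(seat-disc)/np.linalg.norm(seat-disc)
def st(tgt=None,head=None):
    o=monitor.get_obs();A=R.from_rotvec(o['tool_rot']).as_matrix()
    h=np.degrees(np.arctan2(A[1,0],A[0,0]))
    print('t',round(o['t'],2),'p',o['tool_pos'].round(4),'xhead',h.round(1),'y',A[:,1].round(3),'q',o['q'].round(3),'F',o['contact_force'].round(2),'open',round(o['opening'],4))
    if tgt is not None: print('shift tool cm',(A.T@(np.array(tgt)-o['tool_pos'])*100).round(2))
    if head is not None:
        c,s=np.cos(np.radians(head)),np.sin(np.radians(head))
        B=np.array([[c,0,-s],[s,0,c],[0,-1,0]]); print('turn tool',R.from_matrix(A.T@B).as_rotvec().round(3)); print('shift in target frame cm', (B.T@(np.array(tgt)-o['tool_pos'])*100).round(2))
E
python3 - <<'E'
from w import *
print(u,np.degrees(np.arctan2(u[1],u[0])))
p=disc-.038*u;print(p);st([*p,.09],np.degrees(np.arctan2(u[1],u[0])))
E
```

```text
[ 0.87733925 -0.47987064] -28.676953770943978
[ 0.42216111 -0.07076492]
t 0.1 p [ 0.2766 -0.5598  0.2302] xhead -153.7 y [-0.001  0.002 -1.   ] q [-1.231  0.053  1.614 -0.     1.476 -0.119] F [-0.6  -0.34  0.36] open 0.0857
shift tool cm [-34.71  14.1  -37.38]
turn tool [ 1.000e-03 -2.182e+00 -2.000e-03]
shift in target frame cm [-10.7   14.02  49.89]
```

Call:
servo_tool --commands '[0, 0, 0, -3.1, 0, -3.4, 0.3, 0, 0, 0, -3.1, 0, -3.4, 0.3, 0, 0, 0, -3.1, 0, -3.4, 0.3, 0, 0, 0, -3.1, 0, -3.4, 0.3, 0, 0, 0, -3.1, 0, -3.4, 0.3, 0, 0, 0, -3.1, 0, -3.4, 0.3, 0, 0, 0, -3.1, 0, -3.4, 0.3, 0, 0, 0, -3.1, 0, -3.4, 0.3, 0, 0, 0, -3.1, 0, -3.4, 0.3, 0, 0.12, 0, 0, 0, 0, 0.3, 0, 0.12, 0, 0, 0, 0, 0.3, 0, 0.12, 0, 0, 0, 0, 0.3, 0, 0.12, 0, 0, 0, 0, 0.3, 0, 0.12, 0, 0, 0, 0, 0.3, 0, 0.12, 0, 0, 0, 0, 0.3, 0, 0.12, 0, 0, 0, 0, 0.3, 0, 0.12, 0, 0, 0, 0, 0.3]' --grip_force 20

```text
t: 1.8
tool_pos: [0.3912, -0.1417, 0.2212]
tool_rot: [-0.515, -1.925, 1.904]
contact_force: [-0.1, -0.3, -1.0]
opening: 0.0254
```

```bash
python3 - <<'E'
from w import *
p=disc-.038*u;st([*p,.09],151.3)
E
```

```text
t 1.8 p [ 0.3912 -0.1417  0.2212] xhead 149.2 y [-0.008  0.013 -1.   ] q [-0.532 -0.47   2.077  0.007  1.549  1.576] F [-0.05 -0.27 -0.97] open 0.0254
shift tool cm [ 0.78 13.19 -7.59]
turn tool [ 0.007 -0.036  0.014]
shift in target frame cm [ 0.69 13.12 -7.71]
```

Call:
servo_tool --commands '[0.007, -0.036, 0.014, 0.2, 1.5, -4, 0.3, 0, 0, 0, 0.5, 2, -3.6, 0.3, 0, 0, 0, 0, 3.3, 0, 0.3, 0, 0, 0, 0, 3.3, 0, 0.3, 0, 0, 0, 0, 2.4, 0, 0.3, 0, 0, 0, 0, 0, 0, 0.3]'

```text
t: 2.4
tool_pos: [0.4235, -0.0702, 0.0922]
tool_rot: [-0.502, -1.939, 1.94]
contact_force: [-1.3, 0.8, -0.5]
opening: 0.0259
```

```bash
python3 - <<'E'
from w import *
p=disc-.038*u;st([*p,.056],151.3)
d=img('top');save(d,'t1.png')
d=img('side');save(d,'s1.png');cr=cv2.cvtColor(d['frame'][150:330,230:430],cv2.COLOR_RGB2BGR);cv2.imwrite('pics/s1c.png',cv2.resize(cr,None,fx=3.3,fy=3.3,interpolation=2))
E
```

```text
t 2.4 p [ 0.4235 -0.0702  0.0922] xhead 151.1 y [ 0.002 -0.001 -1.   ] q [-3.380e-01 -3.150e-01  2.186e+00 -1.000e-03  1.268e+00  1.738e+00] F [-1.28  0.81 -0.55] open 0.0259
shift tool cm [0.1  3.62 0.12]
turn tool [-0.    -0.003 -0.002]
shift in target frame cm [0.09 3.62 0.12]
```

View pics/s1c.png

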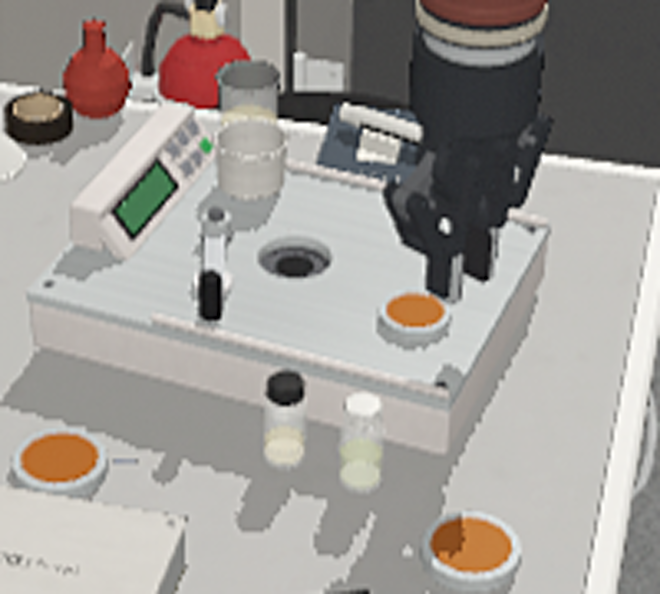

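View pics/t1.png

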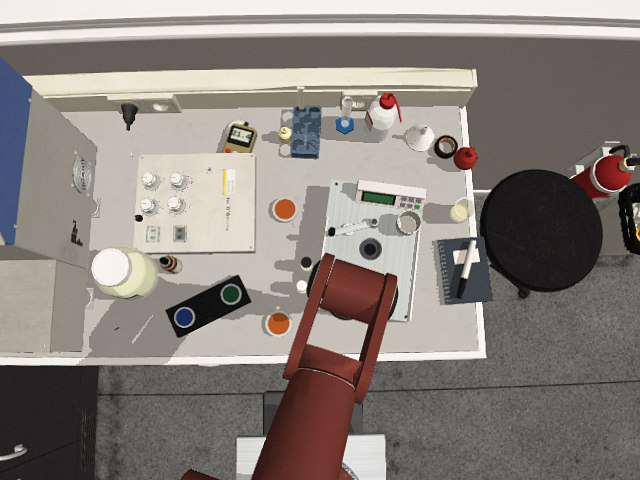

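The side view shows the fingertips hovering behind the disc: fingers at about (445,290) in the crop, disc at (413,315). The arm blocks the top view here. I'll descend slowly until I touch the deck.

Call:
servo_tool --commands '[0, 0, 0, 0.2, 1.5, 0.1, 0.3, 0, 0, 0, 0, 1.3, 0, 0.3, 0, 0, 0, 0, 0.4, 0, 0.3, 0, 0, 0, 0, 0.15, 0, 0.3, 0, 0, 0, 0, 0.1, 0, 0.3]'

```text
t: 3.0
tool_pos: [0.4275, -0.073, 0.0638]
tool_rot: [-0.521, -1.943, 1.947]
contact_force: [-0.8, 0.3, 0.3]
opening: 0.0253
```

```bash
python3 - <<'E'
from w import *
p=disc-.038*u;st([*p,.056],151.3)
d=img('side');save(d,'s2.png');cr=cv2.cvtColor(d['frame'][190:270,320:420],cv2.COLOR_RGB2BGR);cv2.imwrite('pics/s2c.png',cv2.resize(cr,None,fx=6,fy=6,interpolation=2))
E
```

```text
t 3.0 p [ 0.4275 -0.073   0.0638] xhead 151.0 y [ 0.017 -0.007 -1.   ] q [-3.410e-01 -2.710e-01  2.204e+00 -1.000e-03  1.190e+00  1.736e+00] F [-0.79  0.31  0.28] open 0.0253
shift tool cm [0.59 0.77 0.06]
turn tool [ 0.002 -0.005 -0.018]
shift in target frame cm [0.58 0.78 0.06]
```

View pics/s2c.png

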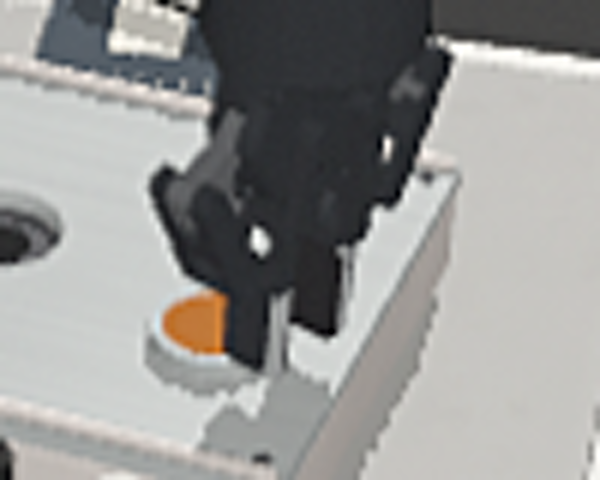

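Descending, the tool drifted about 5 mm forward, so it is now close to the disc. I'll back off and correct the tilt before going lower.

Call:
servo_tool --commands '[0.002, 0, -0.018, 0.7, 0, 0, 0.3, 0, 0, 0, 0.2, 0, 0, 0.3, 0, 0, 0, 0, 0, 0, 0.3]'

```text
t: 3.35
tool_pos: [0.4195, -0.0685, 0.0645]
tool_rot: [-0.501, -1.938, 1.937]
contact_force: [-0.2, -0.3, 0.6]
opening: 0.0255
```

```bash
python3 - <<'E'
from w import *
p=disc-.038*u;st([*p,.056],151.3)
E
```

```text
t 3.35 p [ 0.4195 -0.0685  0.0645] xhead 151.0 y [ 0.     0.001 -1.   ] q [-3.380e-01 -2.830e-01  2.212e+00  1.000e-03  1.213e+00  1.739e+00] F [-0.18 -0.32  0.58] open 0.0255
shift tool cm [-0.34  0.85  0.07]
turn tool [ 0.001 -0.005  0.   ]
shift in target frame cm [-0.34  0.85  0.08]
```

Call:
servo_tool --commands '[0, 0, 0, 0, 0.4, 0, 0.3, 0, 0, 0, 0, 0.2, 0, 0.3, 0, 0, 0, 0, 0.15, 0, 0.3, 0, 0, 0, 0, 0, 0, 0.3]'

```text
t: 3.75
tool_pos: [0.4197, -0.0685, 0.0567]
tool_rot: [-0.502, -1.939, 1.938]
contact_force: [-0.6, 0.1, -0.1]
opening: 0.0258
```

```bash
python3 - <<'E'
from w import *
p=disc-.038*u;st([*p,.056],151.3)
d=img('side');save(d,'s3.png');cr=cv2.cvtColor(d['frame'][190:270,320:420],cv2.COLOR_RGB2BGR);cv2.imwrite('pics/s3c.png',cv2.resize(cr,None,fx=6,fy=6,interpolation=2))
E
```

```text
t 3.75 p [ 0.4197 -0.0685  0.0567] xhead 151.0 y [ 0.001  0.    -1.   ] q [-3.370e-01 -2.700e-01  2.217e+00  1.000e-03  1.194e+00  1.739e+00] F [-0.56  0.13 -0.07] open 0.0258
shift tool cm [-0.33  0.07  0.08]
turn tool [ 0.001 -0.005 -0.001]
shift in target frame cm [-0.32  0.07  0.09]
```

View pics/s3c.png

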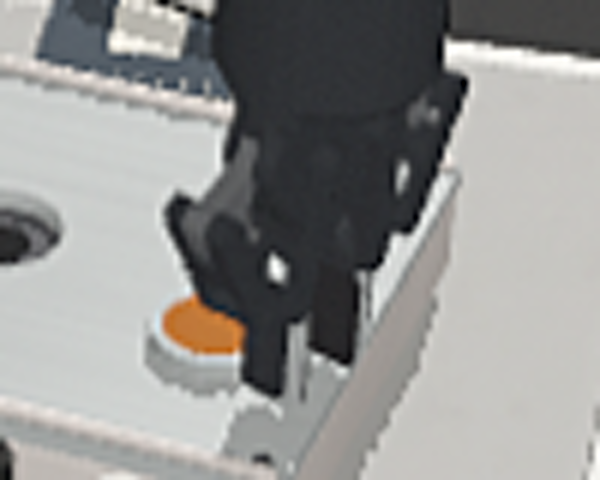

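Call:
servo_tool --commands '[0, 0, 0, 0, 0.15, 0.05, 0.3, 0, 0, 0, 0, 0.1, 0, 0.3, 0, 0, 0, 0, 0, 0, 0.3]'

```text
t: 4.1
tool_pos: [0.4196, -0.069, 0.0541]
tool_rot: [-0.502, -1.939, 1.938]
contact_force: [-0.1, 0.3, 0.6]
opening: 0.0259
```

Call:
servo_tool --commands '[0, 0, 0, 0, 0.15, 0, 0.3, 0, 0, 0, 0, 0, 0, 0.3]'

```text
t: 4.3
tool_pos: [0.4197, -0.069, 0.0526]
tool_rot: [-0.502, -1.939, 1.938]
contact_force: [-0.3, -0.0, -0.1]
opening: 0.0255
```

Call:
servo_tool --commands '[0, 0, 0, 0, 0.15, 0, 0.3, 0, 0, 0, 0, 0, 0, 0.3]'

```text
t: 4.5
tool_pos: [0.4203, -0.0693, 0.0521]
tool_rot: [-0.503, -1.939, 1.938]
contact_force: [0.1, -1.2, 0.6]
opening: 0.0254
```

Call:
servo_tool --commands '[0, 0, 0, 0, 0.1, 0, 0.3, 0, 0, 0, 0, 0, 0, 0.3]'

```text
t: 4.7
tool_pos: [0.4207, -0.0694, 0.052]
tool_rot: [-0.503, -1.939, 1.939]
contact_force: [1.1, 0.9, -0.4]
opening: 0.0259
```

The z height stalls at 0.052, which is the deck. I'll raise 2.5 mm and start pushing.

Call:
servo_tool --commands '[0, 0, 0, 0, -0.25, 0, 0.3, 0, 0, 0, -0.3, 0, 0, 0.3, 0, 0, 0, -0.5, 0, 0, 0.3, 0, 0, 0, -0.5, 0, 0, 0.3, 0, 0, 0, -0.5, 0, 0, 0.3, 0, 0, 0, -0.5, 0, 0, 0.3, 0, 0, 0, -0.5, 0, 0, 0.3, 0, 0, 0, 0, 0, 0, 0.3]'

```text
t: 5.5
tool_pos: [0.4467, -0.0839, 0.0536]
tool_rot: [-0.501, -1.939, 1.937]
contact_force: [-0.3, -0.0, 0.3]
opening: 0.026
```

```bash
python3 - <<'E'
from w import *
p=seat-.030*u;st([*p,.0545],151.3)
d=img('side');save(d,'s4.png');cr=cv2.cvtColor(d['frame'][190:270,310:410],cv2.COLOR_RGB2BGR);cv2.imwrite('pics/s4c.png',cv2.resize(cr,None,fx=6,fy=6,interpolation=2))
E
```

```text
t 5.5 p [ 0.4467 -0.0839  0.0536] xhead 151.0 y [ 0.     0.001 -1.   ] q [-3.500e-01 -1.810e-01  2.150e+00  1.000e-03  1.173e+00  1.726e+00] F [-0.25 -0.04  0.34] open 0.026
shift tool cm [-8.33 -0.09 -0.02]
turn tool [ 0.001 -0.005  0.   ]
shift in target frame cm [-8.33 -0.09  0.02]
```

View pics/s4c.png

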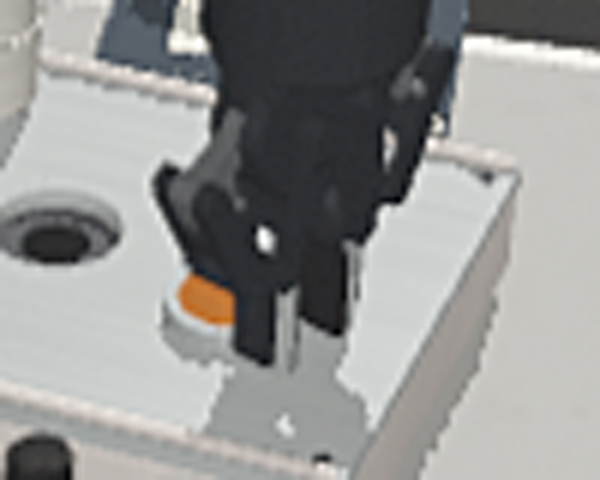

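The disc is moving ahead of both fingers toward the seat at about (60,235) in the crop. Continuing.

Call:
servo_tool --commands '[0, 0, 0, -0.5, -0.05, 0, 0.3, 0, 0, 0, -0.5, 0, 0, 0.3, 0, 0, 0, -0.5, 0, 0, 0.3, 0, 0, 0, -0.5, 0, 0, 0.3, 0, 0, 0, -0.5, 0, 0, 0.3, 0, 0, 0, -0.5, 0, 0, 0.3, 0, 0, 0, -0.5, 0, 0, 0.3, 0, 0, 0, -0.5, 0, 0, 0.3, 0, 0, 0, -0.5, 0, 0, 0.3, 0, 0, 0, -0.5, 0, 0, 0.3, 0, 0, 0, 0, 0, 0, 0.3]'

```text
t: 6.65
tool_pos: [0.4941, -0.1102, 0.0537]
tool_rot: [-0.5, -1.939, 1.937]
contact_force: [0.6, 0.4, 0.1]
opening: 0.0258
```

```bash
python3 - <<'E'
from w import *
p=seat-.030*u;st([*p,.0545],151.3)
d=img('side');save(d,'s5.png');cr=cv2.cvtColor(d['frame'][190:270,290:390],cv2.COLOR_RGB2BGR);cv2.imwrite('pics/s5c.png',cv2.resize(cr,None,fx=6,fy=6,interpolation=2))
E
```

```text
t 6.65 p [ 0.4941 -0.1102  0.0537] xhead 151.0 y [-0.     0.001 -1.   ] q [-3.670e-01 -4.800e-02  2.029e+00  1.000e-03  1.162e+00  1.709e+00] F [0.63 0.38 0.12] open 0.0258
shift tool cm [-2.92 -0.08 -0.02]
turn tool [ 0.001 -0.005  0.   ]
shift in target frame cm [-2.92 -0.08 -0.01]
```

View pics/s5c.png

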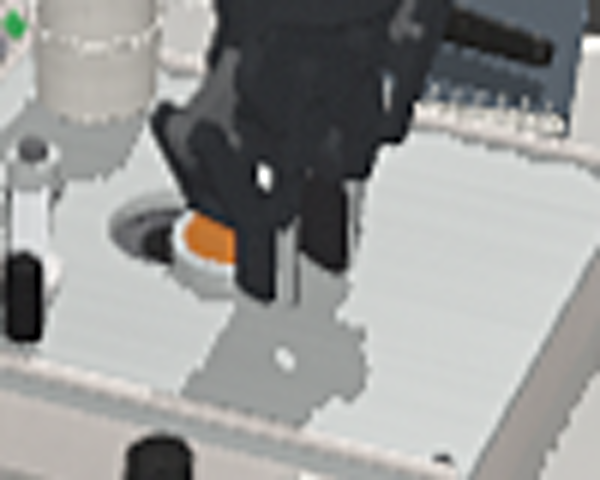

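The disc now overhangs the seat. I'll go slower from here.

Call:
servo_tool --commands '[0, 0, 0, -0.3, -0.08, 0, 0.3, 0, 0, 0, -0.3, 0, 0, 0.3, 0, 0, 0, -0.3, 0, 0, 0.3, 0, 0, 0, -0.3, 0, 0, 0.3, 0, 0, 0, -0.3, 0, 0, 0.3, 0, 0, 0, -0.3, 0, 0, 0.3, 0, 0, 0, -0.3, 0, 0, 0.3, 0, 0, 0, -0.3, 0, 0, 0.3, 0, 0, 0, 0, 0, 0, 0.3]'

```text
t: 7.6
tool_pos: [0.5163, -0.1224, 0.0543]
tool_rot: [-0.5, -1.939, 1.937]
contact_force: [-0.9, 0.4, -0.4]
opening: 0.0257
```

```bash
python3 - <<'E'
from w import *
p=seat-.030*u;st([*p,.0545],151.3)
d=img('side');save(d,'s6.png');cr=cv2.cvtColor(d['frame'][190:270,280:380],cv2.COLOR_RGB2BGR);cv2.imwrite('pics/s6c.png',cv2.resize(cr,None,fx=6,fy=6,interpolation=2))
E
```

```text
t 7.6 p [ 0.5163 -0.1224  0.0543] xhead 151.0 y [-0.001  0.001 -1.   ] q [-3.730e-01  1.000e-02  1.970e+00  1.000e-03  1.162e+00  1.702e+00] F [-0.91  0.44 -0.43] open 0.0257
shift tool cm [-0.37 -0.02 -0.01]
turn tool [ 0.001 -0.004  0.001]
shift in target frame cm [-0.37 -0.02 -0.01]
```

View pics/s6c.png

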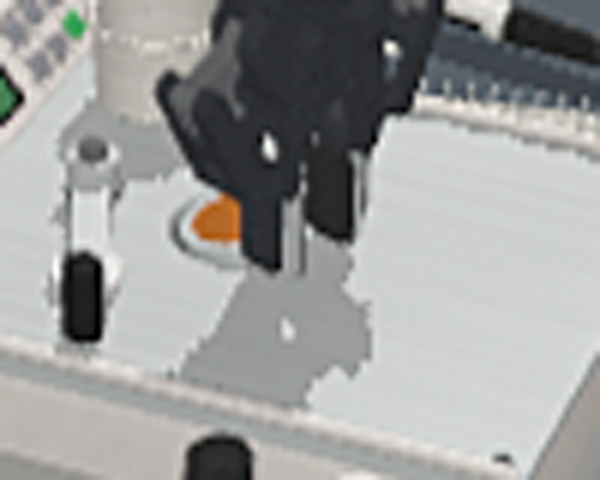

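The disc seems to have dropped in. I'll back off, then up, and inspect.

Call:
servo_tool --commands '[0, 0, 0, 1.5, 0, 0, 0.3, 0, 0, 0, 1.5, -0.5, 0, 0.3, 0, 0, 0, 1.5, -2, 0, 0.3, 0, 0, 0, 0, -4, 0, 0.3, 0, 0, 0, 2, -3, 0, 0, 0, 0, 0, 0, 0, 0, 0]'

```text
t: 8.25
tool_pos: [0.4565, -0.0898, 0.151]
tool_rot: [-0.497, -1.937, 1.936]
contact_force: [0.8, 0.5, 0.5]
opening: 0.0001
```

```bash
python3 - <<'E'
from m import *
from w import st
st()
for n in('side','top'):
    d=img(n);save(d,n+'7.png');x,y=(270,190) if n=='side' else (320,200)
    cr=cv2.cvtColor(d['frame'][y:y+80,x:x+100],cv2.COLOR_RGB2BGR);cv2.imwrite(f'pics/{n}7c.png',cv2.resize(cr,None,fx=6,fy=6,interpolation=2))
    H=masks(d);am=(H[...,0]>5)&(H[...,0]<17)&(H[...,1]>150)&(H[...,2]>120)
    for c,a,b,m in blob(am,40):
        cs=cv2.findContours(m.astype(np.uint8),0,1)[0][0].reshape(-1,2)
        P=plane(d,cs,.052)[:,:2].astype(np.float32)
        print(n,c,a,b,plane(d,[c],.052)[0].round(4),2*cv2.minEnclosingCircle(P)[1])
        if n=='side' and a<200:
            v,u=np.where(cv2.erode(m.astype(np.uint8),np.ones((3,3)))>0);z=d['depth'][v,u]
            o,r=ray(d,np.c_[u,v]);Q=o+r*z[:,None];A=np.c_[Q[:,:2],np.ones(len(Q))];k=np.linalg.lstsq(A,Q[:,2],rcond=None)[0]
            print('z mean',Q[:,2].mean(),'slope',k[:2])
E
```

```text
t 8.25 p [ 0.4565 -0.0898  0.151 ] xhead 151.0 y [-0.003  0.002 -1.   ] q [-0.355 -0.279  2.054  0.     1.37   1.722] F [0.8  0.48 0.54] open 0.0001
side (np.float64(319.9), np.float64(225.8)) 95 [313, 222, 15, 9] [ 0.5466 -0.1475  0.052 ] 0.039119552820920944
z mean 0.06039241434711501 slope [-0.25017377  0.05800675]
side (np.float64(247.6), np.float64(288.4)) 249 [237, 282, 23, 14] [0.6317 0.0937 0.052 ] 0.043272823095321655
side (np.float64(372.4), np.float64(314.8)) 294 [361, 307, 24, 16] [0.3862 0.1078 0.052 ] 0.04342411458492279
top (np.float64(284.6), np.float64(208.5)) 306 [275, 199, 20, 20] [0.6374 0.0473 0.052 ] 0.04428721219301224
top (np.float64(278.2), np.float64(323.2)) 345 [268, 313, 21, 21] [0.3883 0.062  0.052 ] 0.04412331432104111
```

View pics/side7c.png

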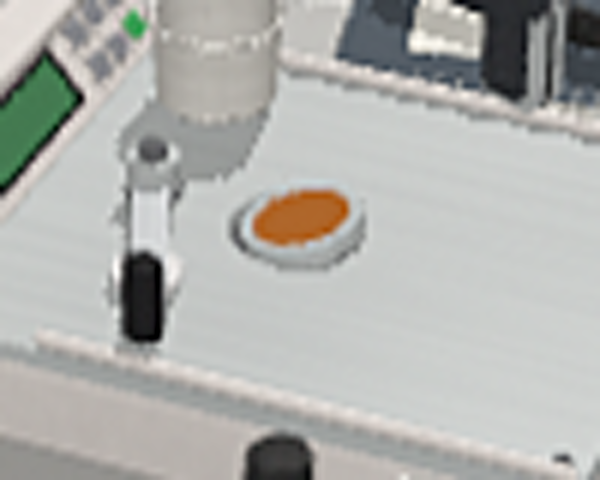

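View pics/top7.png

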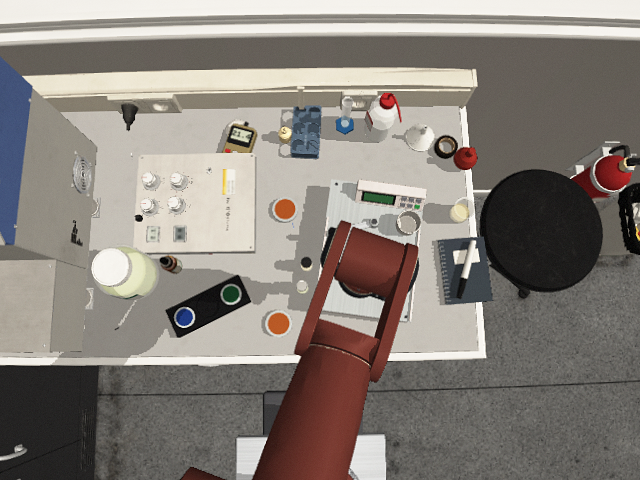

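The side crop shows the disc tilted about 14°, with its leading edge down in the seat and its near edge still on the rim. It needs a few more millimetres. I'll measure where its centre is.

```bash
python3 - <<'E'
from m import *
from w import *
d=img('side')
print(plane(d,[(319.9,225.8)],.0604)-np.r_[seat,0], proj(d,[[*seat,.052]]))
print('off fwd/lat',[( (plane(d,[(319.9,225.8)],.0604)[0,:2]-seat)@v).round(4) for v in(u,np.array([-u[1],u[0]]))])
p=seat-.030*u
st([*(seat-.045*u),.0545],151.3);st([*p,.0545],151.3)
E
```

```text
[[-0.00212584  0.00291886  0.0604    ]] [[319.22965973 228.08722452]]
off fwd/lat [np.float64(-0.0033), np.float64(0.0015)]
t 8.4 p [ 0.4551 -0.0897  0.1462] xhead 151.0 y [-0.01   0.004 -1.   ] q [-0.355 -0.272  2.057  0.     1.368  1.722] F [-0.67 -0.56  0.62] open -0.0001
shift tool cm [-5.91  9.1  -0.13]
turn tool [-0.001 -0.005  0.011]
shift in target frame cm [-5.81  9.17 -0.08]
t 8.4 p [ 0.4551 -0.0897  0.1462] xhead 151.0 y [-0.01   0.004 -1.   ] q [-0.355 -0.272  2.057  0.     1.368  1.722] F [-0.67 -0.56  0.62] open -0.0001
shift tool cm [-7.41  9.09 -0.14]
turn tool [-0.001 -0.005  0.011]
shift in target frame cm [-7.31  9.17 -0.09]
```

Call:
servo_tool --commands '[0, 0, 0.011, -2, 1, 0, 0.3, 0, 0, 0, -2, 3, -0.1, 0.3, 0, 0, 0, -1.5, 3, 0, 0.3, 0, 0, 0, 0, 1.5, 0, 0.3, 0, 0, 0, 0, 0, 0, 0.3]'

```text
t: 8.9
tool_pos: [0.5045, -0.1167, 0.0518]
tool_rot: [-0.494, -1.934, 1.935]
contact_force: [-6.1, 3.4, 19.6]
opening: 0.0257
```

```bash
python3 - <<'E'
from w import *
st([*(seat-.03*u),.0545],151.3)
E
```

```text
t 8.9 p [ 0.5045 -0.1167  0.0518] xhead 150.9 y [-0.007  0.002 -1.   ] q [-3.710e-01 -1.300e-02  1.998e+00 -1.000e-03  1.163e+00  1.708e+00] F [-6.13  3.39 19.63] open 0.0257
shift tool cm [-1.68 -0.28 -0.09]
turn tool [-0.002 -0.006  0.007]
shift in target frame cm [-1.69 -0.27 -0.08]
```

Pressed the deck lightly with the tips (about 20 N). I'll raise, then push.

Call:
servo_tool --commands '[0, 0, 0.007, 0, -0.27, -0.05, 0.3, 0, 0, 0, -0.4, 0, 0, 0.3, 0, 0, 0, -0.4, 0, 0, 0.3, 0, 0, 0, -0.4, 0, 0, 0.3, 0, 0, 0, -0.2, 0, 0, 0.3, 0, 0, 0, -0.2, 0, 0, 0.3, 0, 0, 0, 0, 0, 0, 0.3]'

```text
t: 9.6
tool_pos: [0.5078, -0.1181, 0.0521]
tool_rot: [-0.45, -1.927, 1.913]
contact_force: [-0.3, 0.8, 4.6]
opening: 0.0257
```

```bash
cat > look.py <<'E'
from m import *
from w import *
import sys
def look(tag):
    d=img('side');save(d,f's{tag}.png')
    cr=cv2.cvtColor(d['frame'][190:270,270:370],cv2.COLOR_RGB2BGR);cv2.imwrite(f'pics/s{tag}c.png',cv2.resize(cr,None,fx=6,fy=6,interpolation=2))
    H=masks(d);am=(H[...,0]>5)&(H[...,0]<17)&(H[...,1]>150)&(H[...,2]>100)
    for c,a,b,m in blob(am,30):
        if abs(c[0]-320)<25 and abs(c[1]-228)<15:
            v,uu=np.where(cv2.erode(m.astype(np.uint8),np.ones((3,3)))>0);z=d['depth'][v,uu]
            o,r=ray(d,np.c_[uu,v]);Q=o+r*z[:,None];k=np.linalg.lstsq(np.c_[Q[:,:2],np.ones(len(Q))],Q[:,2],rcond=None)[0]
            P=plane(d,[c],Q[:,2].mean())[0]
            print(c,a,b,'z',Q[:,2].mean().round(4),'slope',k[:2].round(3),'off',(P[:2]-seat).round(4))
st([*(seat-.03*u),.0545],151.3);look(sys.argv[1])
E
python3 look.py 8
```

```text
t 9.6 p [ 0.5078 -0.1181  0.0521] xhead 151.0 y [-0.043  0.018 -0.999] q [-0.372  0.022  1.963  0.002  1.204  1.704] F [-0.32  0.8   4.64] open 0.0257
shift tool cm [-1.32 -0.3  -0.05]
turn tool [-0.005 -0.005  0.047]
shift in target frame cm [-1.33 -0.24 -0.04]
(np.float64(317.4), np.float64(226.8)) 57 [313, 223, 10, 8] z 0.09 slope [-0.162  0.672] off [-0.0077  0.0496]
```

View pics/s8c.png

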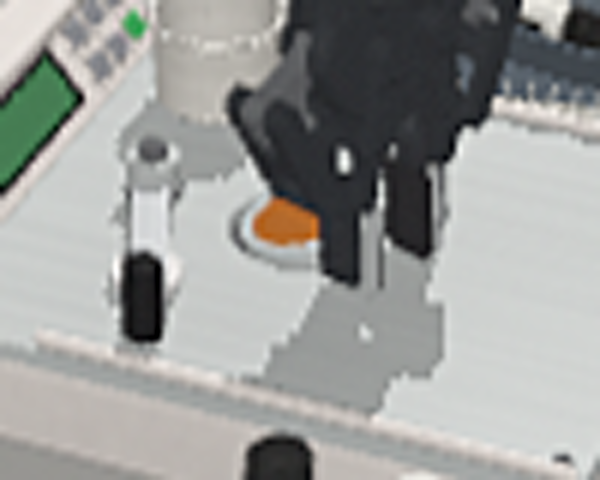

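Call:
servo_tool --commands '[0, 0, 0, 0.3, -0.4, 0, 0.3, 0, 0, 0.047, 0, -0.2, 0, 0.3, 0, 0, 0, 0, 0, 0, 0.3]'

```text
t: 9.95
tool_pos: [0.5041, -0.1165, 0.056]
tool_rot: [-0.497, -1.932, 1.941]
contact_force: [-0.6, -0.7, 0.1]
opening: 0.0257
```

```bash
python3 look.py 9
```

```text
t 9.95 p [ 0.5041 -0.1165  0.056 ] xhead 151.0 y [-0.005 -0.004 -1.   ] q [-0.368 -0.022  1.999 -0.006  1.168  1.711] F [-0.61 -0.66  0.09] open 0.0257
shift tool cm [-1.73  0.15 -0.09]
turn tool [-0.006 -0.005  0.002]
shift in target frame cm [-1.73  0.15 -0.08]
(np.float64(318.4), np.float64(226.4)) 72 [313, 222, 12, 9] z 0.0594 slope [-0.237  0.081] off [0.0008 0.0046]
```

View pics/s9c.png

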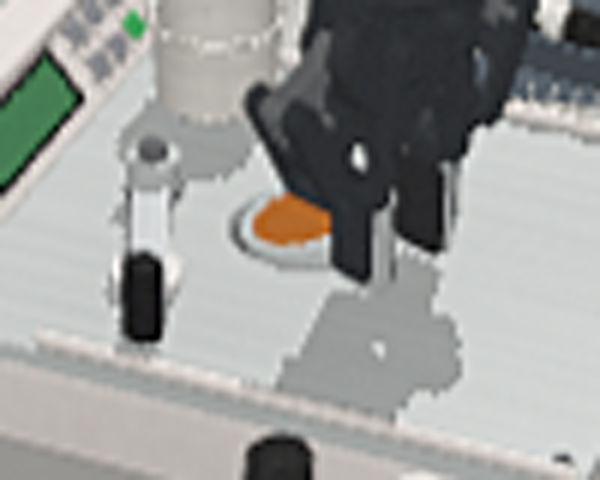

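Call:
servo_tool --commands '[0, 0, 0, -0.4, 0.1, -0.08, 0.3, 0, 0, 0, -0.4, 0, 0, 0.3, 0, 0, 0, -0.3, 0, 0, 0.3, 0, 0, 0, -0.3, 0, 0, 0.3, 0, 0, 0, 0, 0, 0, 0.3]'

```text
t: 10.5
tool_pos: [0.5179, -0.1234, 0.0535]
tool_rot: [-0.493, -1.931, 1.938]
contact_force: [-0.1, -0.2, -0.5]
opening: 0.0255
```

```bash
python3 look.py 10
```

```text
t 10.5 p [ 0.5179 -0.1234  0.0535] xhead 151.0 y [-0.008 -0.002 -1.   ] q [-0.371  0.02   1.962 -0.005  1.167  1.708] F [-0.12 -0.21 -0.54] open 0.0255
shift tool cm [-0.19 -0.1  -0.03]
turn tool [-0.006 -0.006  0.006]
shift in target frame cm [-0.19 -0.1  -0.03]
(np.float64(315.6), np.float64(227.0)) 46 [312, 223, 8, 9] z 0.0562 slope [-0.169  0.026] off [0.0073 0.0038]
```

Call:
servo_tool --commands '[0, 0, 0.006, -0.2, -0.1, 0, 0.3, 0, 0, 0, -0.2, 0, 0, 0.3, 0, 0, 0, -0.2, 0, 0, 0.3, 0, 0, 0, 0, 0, 0, 0.3]'

```text
t: 10.95
tool_pos: [0.5235, -0.1266, 0.0547]
tool_rot: [-0.5, -1.931, 1.943]
contact_force: [0.0, 0.3, 0.0]
opening: 0.0257
```

```bash
python3 look.py 11
```

```text
t 10.95 p [ 0.5235 -0.1266  0.0547] xhead 151.0 y [-0.002 -0.005 -1.   ] q [-0.372  0.028  1.951 -0.006  1.163  1.707] F [0.05 0.27 0.  ] open 0.0257
shift tool cm [ 0.46  0.02 -0.04]
turn tool [-0.006 -0.006 -0.001]
shift in target frame cm [ 0.46  0.02 -0.04]
(np.float64(314.7), np.float64(227.3)) 32 [312, 224, 6, 8] z 0.0555 slope [0.335 0.336] off [0.0092 0.0044]
```

View pics/s11c.png

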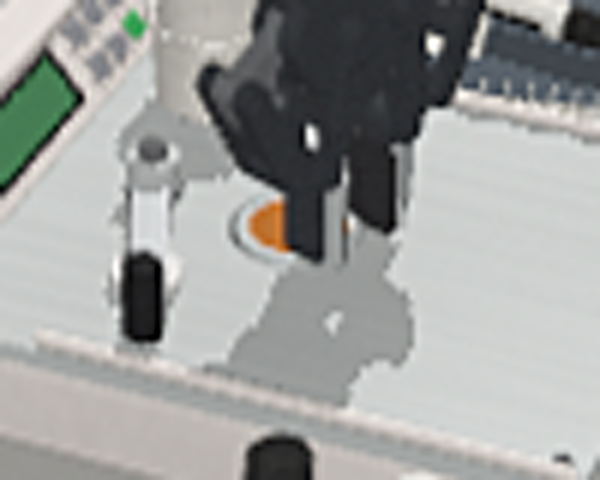

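Call:
servo_tool --commands '[0, 0, 0, 1.5, -0.1, 0, 0.3, 0, 0, 0, 1.5, -0.2, 0, 0.3, 0, 0, 0, 0, -3, 0, 0.3, 0, 0, 0, 2, -3, 0, 0.3, 0, 0, 0, 0, 0, 0, 0.3]'

```text
t: 11.5
tool_pos: [0.4774, -0.1009, 0.1184]
tool_rot: [-0.497, -1.93, 1.941]
contact_force: [1.6, -0.8, -0.2]
opening: 0.0257
```

```bash
python3 look.py 12
```

```text
t 11.5 p [ 0.4774 -0.1009  0.1184] xhead 151.0 y [-0.006 -0.004 -1.   ] q [-0.358 -0.18   2.03  -0.006  1.296  1.722] F [ 1.57 -0.85 -0.24] open 0.0257
shift tool cm [-4.84  6.37 -0.07]
turn tool [-0.006 -0.006  0.003]
shift in target frame cm [-4.82  6.39  0.  ]
(np.float64(319.4), np.float64(227.3)) 102 [312, 224, 16, 8] z 0.0551 slope [-0.04   0.121] off [-0.0007  0.0013]
```

View pics/s12c.png

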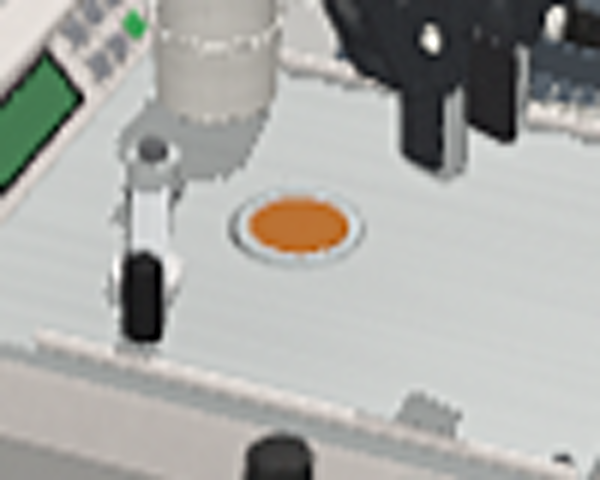

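The disc now looks flush in its seat: an even rim and a concentric ellipse at (300,227) in the crop. I'll compare its depth plane with the deck's.

```bash
python3 - <<'E'
from h import *
from w import seat
d=img('side')
v,u=np.mgrid[190:270,290:400];v=v.ravel();u=u.ravel();z=d['depth'][v,u]
o,r=ray(d,np.c_[u,v]);Q=o+r*z[:,None]
rad=np.hypot(*(Q[:,:2]-seat).T)
for nm,k in[('disc',rad<.015),('discall',rad<.021),('deck',(rad>.032)&(rad<.045)&(Q[:,0]<.56)&(Q[:,2]<.06))]:
    q=Q[k];f=np.linalg.lstsq(np.c_[q[:,:2]-seat,np.ones(len(q))],q[:,2],rcond=None)[0]
    print(nm,k.sum(),q[:,2].mean().round(4),q[:,2].std().round(4),f.round(4))
E
```

```text
disc 80 0.0548 0.0017 [-0.0099  0.0196  0.0548]
discall 164 0.055 0.0016 [0.0015 0.0081 0.055 ]
deck 225 0.0551 0.0015 [-0.0133 -0.0023  0.0549]
```

The disc's plane matches the deck (mean z 0.055 for both, slope about 0), so it is seated flat. Next is the keeper: shut the fingers, turn, and go behind the post.

Call:
servo_tool --commands '[0, -0.125, 0, 0, -0.5, 0, 0, 0, -0.125, 0, 0, -0.5, 0, 0, 0, -0.125, 0, 0, -0.5, 0, 0, 0, -0.125, 0, 0, 0, 0, 0, 0, -0.125, 0, 0, 0, 0, 0, 0, -0.125, 0, 0, 0, 0, 0, 0, 0, 0, 0, 0, 0, 0]'

```text
t: 12.3
tool_pos: [0.4735, -0.1008, 0.1188]
tool_rot: [-0.312, 2.094, -2.08]
contact_force: [0.2, 0.1, 0.9]
opening: -0.0
```

```bash
python3 - <<'E'
from w import *
st([.6076,-.0454,.13],-166)
E
```

```text
t 12.3 p [ 0.4735 -0.1008  0.1188] xhead -164.4 y [-0.026  0.003 -1.   ] q [-0.36  -0.175  2.025 -0.007  1.318  0.941] F [0.16 0.12 0.87] open -0.0
shift tool cm [-14.37  -1.45  -1.76]
turn tool [0.009 0.027 0.024]
shift in target frame cm [-14.35  -1.12  -2.13]
```

Call:
servo_tool --commands '[0.009, 0.027, 0.024, 0, -2, 0, 0, 0, 0, 0, -3, 0, -0.4, 0, 0, 0, 0, -3, 0, -0.5, 0, 0, 0, 0, -3, 0, -0.5, 0, 0, 0, 0, -3, 0, -0.5, 0, 0, 0, 0, -2.5, 0, -0.3, 0, 0, 0, 0, 0, 0, 0, 0]'

```text
t: 13.0
tool_pos: [0.6125, -0.0444, 0.1288]
tool_rot: [-0.243, 2.115, -2.106]
contact_force: [-0.3, 0.5, -0.2]
opening: -0.0001
```

```bash
python3 - <<'E'
from w import *
st([.6076,-.0454,.068],-166)
E
python3 look.py 13
```

```text
t 13.0 p [ 0.6125 -0.0444  0.1288] xhead -167.5 y [-0.011  0.003 -1.   ] q [-1.940e-01  1.170e-01  1.721e+00  1.000e-03  1.315e+00  1.158e+00] F [-0.33  0.46 -0.19] open -0.0001
shift tool cm [0.44 6.08 0.02]
turn tool [ 0.006 -0.025  0.01 ]
shift in target frame cm [ 0.5   6.08 -0.02]
t 13.0 p [ 0.6125 -0.0444  0.1288] xhead -167.5 y [-0.011  0.003 -1.   ] q [-1.940e-01  1.170e-01  1.721e+00  1.000e-03  1.315e+00  1.158e+00] F [-0.33  0.46 -0.19] open -0.0001
shift tool cm [10.71  7.51  5.8 ]
turn tool [0.001 0.72  0.012]
shift in target frame cm [ 4.31  7.43 11.45]
(np.float64(319.4), np.float64(227.3)) 102 [312, 224, 16, 8] z 0.0552 slope [-0.006  0.104] off [-0.0007  0.0014]
```

View pics/s13.png

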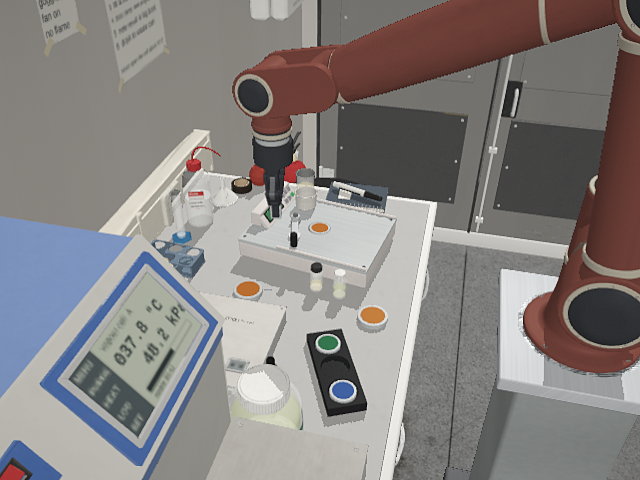

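The side view shows the shut fingers at (276,215), behind the post at (294,235), and the disc seated at (319,228). Descending behind the post.

Call:
servo_tool --commands '[0.006, -0.025, 0.01, 0, 1.5, 0, 0, 0, 0, 0, 0, 1.5, 0, 0, 0, 0, 0, 0, 1.5, 0, 0, 0, 0, 0, 0, 1, 0, 0, 0, 0, 0, 0, 0, 0, 0]'

```text
t: 13.55
tool_pos: [0.6069, -0.046, 0.0667]
tool_rot: [-0.259, 2.1, -2.098]
contact_force: [-1.0, 0.2, 0.2]
opening: 0.0001
```

```bash
python3 - <<'E'
from w import *
st([.6076,-.0454,.068],-166)
E
```

```text
t 13.55 p [ 0.6069 -0.046   0.0667] xhead -166.4 y [-0.009 -0.    -1.   ] q [-0.197  0.174  1.771 -0.002  1.205  1.138] F [-1.    0.22  0.22] open 0.0001
shift tool cm [-0.08 -0.13 -0.04]
turn tool [ 0.002 -0.007  0.008]
shift in target frame cm [-0.08 -0.13 -0.04]
```

Call:
servo_tool --commands '[0, -0.007, 0.008, 0.6, -0.15, 0, 0, 0, 0, 0, 0.5, 0, 0, 0, 0, -0.08, 0, 0.76, 0, -0.12, 0, 0, -0.08, 0, 0.76, 0, -0.12, 0, 0, -0.08, 0, 0.76, 0, -0.12, 0, 0, -0.08, 0, 0.76, 0, -0.12, 0, 0, -0.08, 0, 0.76, 0, -0.12, 0, 0, 0, 0, 0, 0, 0, 0]'

```text
t: 14.35
tool_pos: [0.5585, -0.0598, 0.0739]
tool_rot: [-0.618, 1.836, -1.842]
contact_force: [0.4, 1.0, 0.3]
opening: -0.0
```

```bash
cat > k.py <<'E'
from w import *
import sys
yaw=np.radians(-8.9);ex=np.array([np.cos(yaw),np.sin(yaw)]);ey=np.array([-ex[1],ex[0]])
o=monitor.get_obs();A=R.from_rotvec(o['tool_rot']).as_matrix();h=A[:2,0]
c=o['tool_pos'][:2]+.0185*h/np.linalg.norm(h)-piv
print('post est r',np.hypot(*c).round(4),'theta',np.arctan2(-c@ex,c@ey).round(3),'heading theta',(np.arctan2(A[1,0],A[0,0])-yaw+np.pi+0)%(2*np.pi))
st()
d=img('side');n=sys.argv[1];cr=cv2.cvtColor(d['frame'][160:280,230:390],cv2.COLOR_RGB2BGR);cv2.imwrite(f'pics/k{n}.png',cv2.resize(cr,None,fx=4.5,fy=4.5,interpolation=2))
E
python3 k.py 1
```

```text
post est r 0.0948 theta 0.815 heading theta 0.8134758735976377
t 14.35 p [ 0.5585 -0.0598  0.0739] xhead -142.3 y [ 0.011  0.001 -1.   ] q [-0.241  0.048  1.895  0.003  1.189  0.671] F [0.4  0.96 0.27] open -0.0
```

View pics/k1.png

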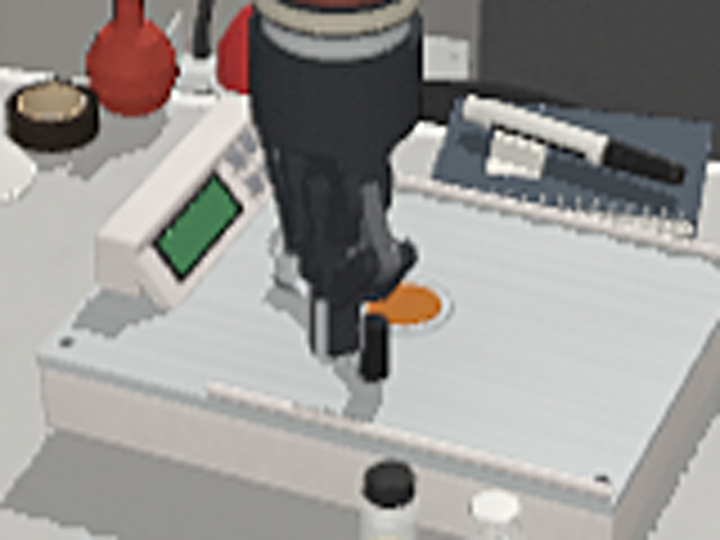

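It's working: the post is moving with the fingers, the estimated keeper angle is 0.81, and the disc is undisturbed. Continuing.

Call:
servo_tool --commands '[0, -0.08, 0, 0.76, 0.2, -0.12, 0, 0, -0.08, 0, 0.76, 0.15, -0.12, 0, 0, -0.08, 0, 0.76, 0.1, -0.12, 0, 0, -0.08, 0, 0.76, 0.1, -0.12, 0, 0, -0.08, 0, 0.76, 0.05, -0.12, 0, 0, -0.08, 0, 0.76, 0.05, -0.12, 0, 0, -0.08, 0, 0.76, 0.05, -0.12, 0, 0, 0, 0, 0, 0, 0, 0]'

```text
t: 15.2
tool_pos: [0.5237, -0.0962, 0.072]
tool_rot: [-1.006, 1.443, -1.466]
contact_force: [0.5, 0.4, -0.1]
opening: -0.0001
```

```bash
python3 k.py 2
```

```text
post est r 0.0906 theta 1.36 heading theta 1.3807273302541594
t 15.2 p [ 0.5237 -0.0962  0.072 ] xhead -109.8 y [ 0.023  0.    -1.   ] q [-0.325 -0.026  1.973  0.008  1.174  0.017] F [ 0.46  0.36 -0.09] open -0.0001
```

View pics/k2.png

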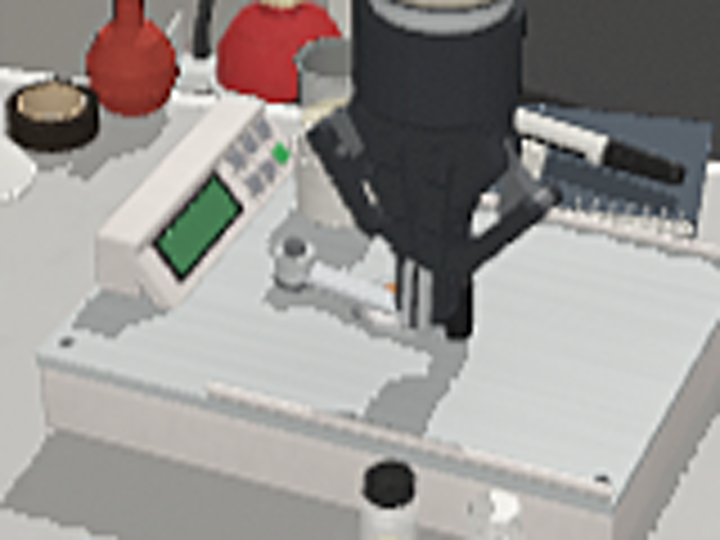

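Call:
servo_tool --commands '[0, -0.08, 0, 0.7, 0, -0.3, 0, 0, -0.08, 0, 0.7, 0, -0.3, 0, 0, -0.03, 0, 0.3, 0, -0.1, 0, 0, 0, 0, 0.3, 0, 0, 0, 0, 0, 0, 0, 0, 0, 0]'

```text
t: 15.75
tool_pos: [0.5145, -0.1123, 0.0737]
tool_rot: [-1.107, 1.307, -1.337]
contact_force: [-0.0, -0.3, -0.3]
opening: 0.0001
```

```bash
python3 k.py 3
```

```text
post est r 0.0918 theta 1.558 heading theta 1.5660040221465144
t 15.75 p [ 0.5145 -0.1123  0.0737] xhead -99.2 y [ 0.027  0.001 -1.   ] q [-0.362 -0.046  1.989  0.011  1.173 -0.206] F [-0.01 -0.32 -0.27] open 0.0001
```

View pics/k3.png

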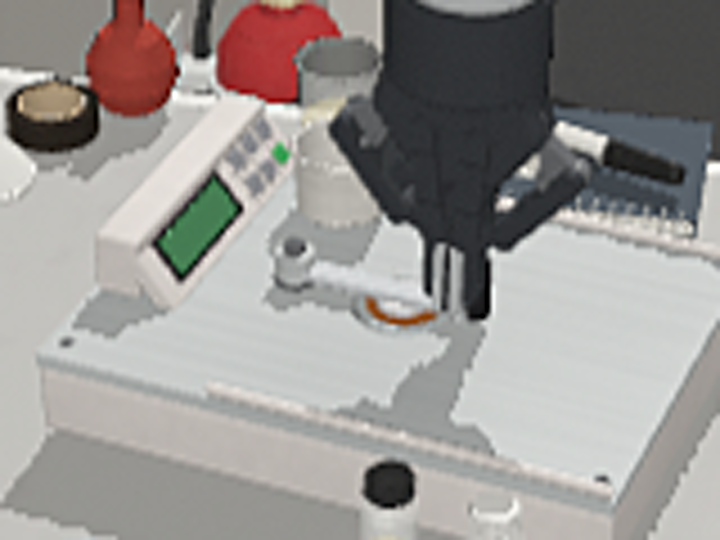

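Keeper nearly closed. Creeping on until it stalls at the stop.

Call:
servo_tool --commands '[0, 0, 0, 0.2, 0, -0.1, 0, 0, 0, 0, 0.2, 0, 0, 0]'

```text
t: 16.0
tool_pos: [0.5143, -0.113, 0.0738]
tool_rot: [-1.098, 1.31, -1.334]
contact_force: [1.9, 8.3, 0.8]
opening: -0.0001
```

Call:
servo_tool --commands '[0, 0, 0, 0.2, 0, 0, 0, 0, 0, 0, 0.2, 0, 0, 0]'

```text
t: 16.2
tool_pos: [0.5143, -0.1129, 0.0738]
tool_rot: [-1.09, 1.315, -1.329]
contact_force: [1.1, 6.5, 2.0]
opening: 0.0002
```

```bash
python3 k.py 4
```

```text
post est r 0.0919 theta 1.563 heading theta 1.5618021376389741
t 16.2 p [ 0.5143 -0.1129  0.0738] xhead -99.4 y [ 0.032  0.017 -0.999] q [-0.372 -0.047  1.989  0.03   1.175 -0.219] F [1.13 6.55 2.04] open 0.0002
```

The motion stalls with 6–8 N at an estimated angle of 1.563, which is the stop. Backing straight off, then up and away.

Call:
servo_tool --commands '[0, 0, 0, -1, 0, 0, 0, 0, 0, 0, -2, 0, 0, 0, 0, 0, 0, -1, -2, 0, 0, 0, 0, 0, 0, -4, 0, 0, 0, 0, 0, -3, -4, 0, 0, 0, 0, 0, -4, -2, 0, 0, 0, 0, 0, -4, 0, -2, 0, 0, 0, 0, -4, 0, -3, 0, 0, 0, 0, -4, 0, -3, 0, 0, 0, 0, 0, 0, 0, 0]'

```text
t: 17.25
tool_pos: [0.4705, 0.1362, 0.2035]
tool_rot: [-1.081, 1.318, -1.336]
contact_force: [0.6, -0.4, 0.5]
opening: 0.0004
```

```bash
python3 - <<'E'
from m import *
from w import *
import pickle
st()
for n,(x,y) in(('side',(240,170)),('top',(310,175))):
    d=img(n);save(d,n+'9.png');p=pickle.load(open(n+'0.pkl','rb'))
    cr=cv2.cvtColor(d['frame'][y:y+120,x:x+150],cv2.COLOR_RGB2BGR);cv2.imwrite(f'pics/{n}9c.png',cv2.resize(cr,None,fx=4.5,fy=4.5,interpolation=2))
E
```

```text
t 17.25 p [0.4705 0.1362 0.2035] xhead -99.9 y [ 0.037  0.017 -0.999] q [ 0.122 -0.291  1.975  0.013  1.42   0.294] F [ 0.62 -0.35  0.52] open 0.0004
```

View pics/side9c.png

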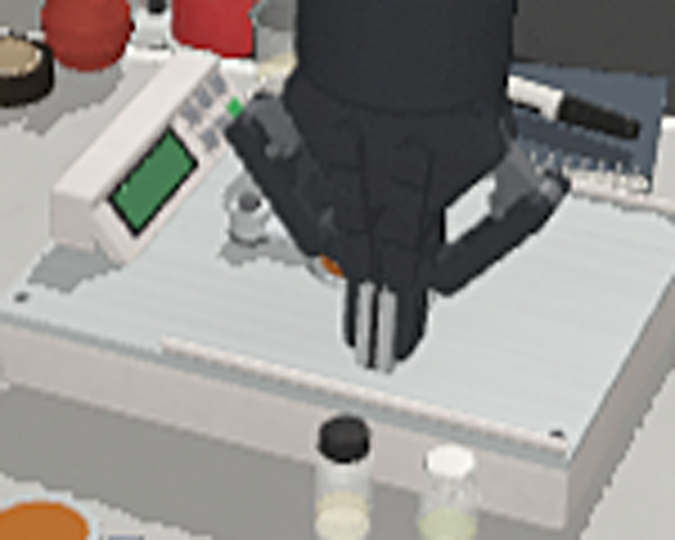

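View pics/top9.png

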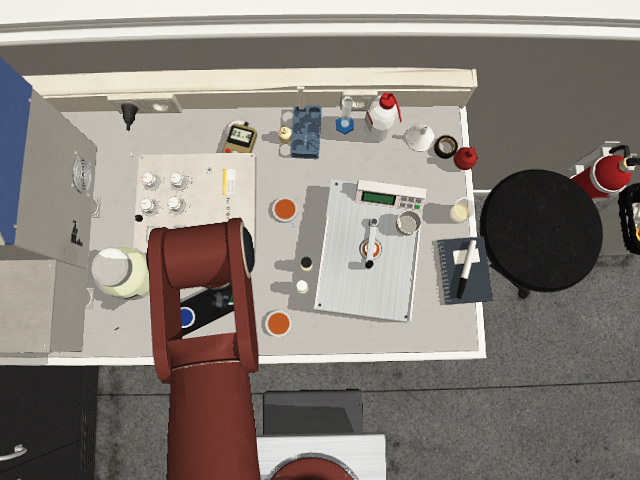

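The top view shows the arm over the disc: pivot (373,222), pad (371,248), post (369,264). The cup at (408,222) and the vials at (306,263) and (302,287) are where they were. Final measurement follows.

```bash
python3 - <<'E'
from m import *
from w import *
import pickle
d=img('top');p=pickle.load(open('top0.pkl','rb'))
g=d['frame'].max(2).astype(int)
k=np.zeros_like(g);k[252:275,355:385]=1
for c,a,b,m in blob((g<75)&(k>0),15): 
    q=plane(d,[c],.085)[0,:2]-piv;yaw=np.radians(-8.9);ex=np.array([np.cos(yaw),np.sin(yaw)]);ey=np.array([-ex[1],ex[0]])
    print('post',c,a,'r',np.hypot(*q),'theta',np.arctan2(-q@ex,q@ey))
df=np.abs(d['frame'].astype(int)-p['frame']).max(2)
for nm,(x,y) in dict(cup=(408,222),va=(302,287),vb=(306,263),beaker=(459,210),dropper=(171,264)).items(): print(nm,df[y-12:y+12,x-12:x+12].mean().round(1),(df[y-12:y+12,x-12:x+12]>40).sum())
cr=cv2.cvtColor(d['frame'][200:290,310:430],cv2.COLOR_RGB2BGR);cv2.imwrite('pics/top10c.png',cv2.resize(cr,None,fx=6,fy=6,interpolation=2))
E
```

```text
post (np.float64(368.7), np.float64(264.1)) 46 r 0.09753787541590947 theta 1.5567579121538206
cup 11.5 0
va 10.8 0
vb 9.9 0
beaker 12.5 0
dropper 79.7 477
```

View pics/top10c.png

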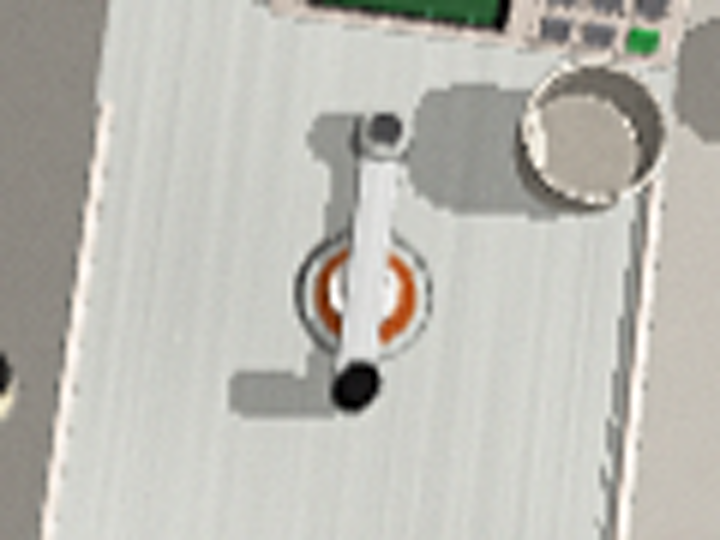

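```bash
python3 -c "
from w import *
st();print(ticket.finish_job())"
```

```text
t 17.4 p [0.4727 0.132  0.2033] xhead -100.2 y [ 0.037  0.015 -0.999] q [ 0.114 -0.288  1.973  0.011  1.419  0.291] F [ 0.41  0.2  -0.37] open -0.0002
the job is handed in; nothing more can be done
None
```

The amber disc is seated flat in the reader and the keeper is closed over it. I handed the job in at about 17.4 s.

- **Disc:** I chose the small disc on the deck, whose glass measured 35 mm against about 45 mm for the other two. I pushed it with two spread fingertips. The first push left it tilted about 14° on the seat's edge, so I pushed it a few millimetres more. After that its surface matched the deck in height and slope (mean z 0.055 for both).
- **Keeper:** I pushed the post round with shut fingers until it stalled at 6–8 N. The last camera measurement puts it at 1.557 and the tool-based estimate at 1.563, against a stop at 1.571. That gap is within calibration error. The pad shows centred over the disc.
- **Bystanders:** The cup, both vials and the beaker show no change from the first picture. The parked arm hid the dropper bottle from the top camera, so that comparison failed (477 pixels changed). I did not check the bottle in the side view, and no move was aimed near it.
- **Deck contact:** While lowering for the second push, the fingertips pressed on the deck with about 20 N. They then dragged on it for a few millimetres before I raised them. The disc's tilt was unchanged afterwards.

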